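Index the sample turntable one slot toward the blue dropper

ROBOT

A 7-joint arm with a two-finger parallel gripper is mounted at the origin on a cart in front of the work surface, level with it; the furniture and walls round the work are solid. World frame = base frame: x ahead of the robot, y to its left, z up, the work surface at z = 0. Lengths are in m, angles in degrees, forces in N, time in s.
With the tool pointing down it reaches from about 0.425 to 0.925 m from the base axis. Payload 6.8 kg.
Tool frame: the origin (TCP) lies at the very end of the fingers, on their centre line; the grasp point (between the pads) lies 19 mm behind it (manip.hold_point_z is the distance from the TCP to the grasp point, in m); z points along the fingers, x is the direction in which the jaws open and shut, and the axes are right-handed (so a half turn about z gives the same grasp; the last joint's range is limited). The gripper opens to 85 mm and grips with 20 to 120 N. Pads are 22 mm wide; open, the fingers measure 114 mm over their backs; the gripper's body (76 mm by 85 mm) begins 54 mm behind the grasp point. The pads swing forward as they close: fully open they stand 13 mm farther back than shut.
Start: joints at [-69.735, 27.33, 1.283, 89.118, -0.659, 63.558, -4.761], TCP at [0.301, 0.604, 0.231] pointing down, gripper open.
Joint ranges: [-169.35, 169.35], [-19.33, 120.38], [-80.79, 83.38], [13.8, 139.57], [-78.32, 258.32], [9.67, 109.79], [-169.56, 169.56]. Speed limits (degrees/s): [136.94, 136.94, 180, 180, 180, 180, 180].

INTERFACE

Orientations are given as a 3x3 rotation matrix whose columns are the frame's x, y, z axes.
In Python, from bench import manip gives the robot as it stands.
- The arm moves only by the tool arm_command, never from a script. Its argument "commands" is a list of rows, each a list of 7 numbers: the shift along the tool's x, y, z as a fraction of full scale, then the turn, a rotation vector about the tool's x, y, z as a fraction of full scale, then the opening, from -1 (shut) to 1 (fully open). In form: [[tx, ty, tz, rx, ry, rz, grip], ...]. A call has 1 to 5 rows; each row is the pose to reach, as a shift and turn from the pose commanded when the call began, along the tool's axes at that moment; what a row does not reach only later rows make up. Full scale, the value 1, is 0.4 m for a shift and 60 degrees for a turn. A row lasts 1/12 s, in which the tool goes at most 41.7 mm and 7.16 degrees, less where a joint would pass 70% of its speed; a pose out of reach is approached as far as the arm can. A call with a number of a shift or a turn outside -1 to 1 is refused whole. A call with a gripper value outside its range is refused whole. The fingers move at their own pace and stop on an object; "newtons" is the grip in N (left out, the last holds). Time passes only in rows, so rows that repeat a pose let the fingers close. It gives the time, the measured TCP pose, the force and the opening at its end, in the units of the state.
- manip.read_state(): the state, without advancing time (a new reading comes with each control period).
- manip.get_image(name): name is "scene" or "top"; returns the picture (384x512x3 uint8, blue, green, red); there is no depth.
- manip.get_calibration(name): a dict with "fx", "fy", "cx", "cy" (pixels), "extrinsics" (4x4, takes a point from world to camera coordinates). Camera axes: x right, y up, looking along -z (the intrinsics and any distortion apply to the point x, -y, -z); pixel columns grow to the right and rows downward; lengths in m; the calibration is good to about 2 mm. A picture is of the moment at which its call begins. get_calibration takes no time and is no camera call.
- manip.finish_job(): hands the job in, once; it reports no verdict.
The state is a dict: "time": time; "joint_pos": joint angles; "qvel": joint speeds; "tau": joint torques, N m; "eef_pos": TCP position; "eef_rot": TCP orientation; "force": force on the tool from outside, world axes, zero at the start; "moment": the same for the moment, N m; "grip_width": opening from 0.0 (shut) to 1.0 (fully open).
Only numpy, scipy, OpenCV 4.12 (cv2) and the standard library are available. Lean on these libraries where they do the work, as an engineer would, in place of code of your own. Each camera call takes 0.05 s, during which the arm holds its last target.

TASK

Index the sample turntable by one slot toward the blue-capped dropper bottle that stands close beside it, not toward the red-capped one: press the orange plunger down with the fingertips, push it sideways out of its slot while it is down, and turn the table on until the plunger springs fully up in the next slot, beside the blue-capped bottle. Do not pick up or shift the two dropper bottles, the Petri dish or the white bottle round the turntable.

Things in the scene. Friction and masses are not known exactly. Their poses are not given: they have to be found in the camera images.
- index_base: Grey round base (foot 200 mm across) of the indexing turntable, fixed to the bench. Origin at the centre of its underside, z up. It carries a fixed dark steel index ring, 216 mm across, upper face 46 mm above the bench, with 8 open slots in its rim, 45 degrees apart and 9 mm wide. The plunger starts in the slot on the base's -x axis.
- table_axis (a point): Point on the vertical turning axis of the white table, at its upper face, 59 mm above the bench; does not move. The table is 176 mm across and turns above the index ring; six small tubes are fixed in it on a circle of 62 mm radius, tops about 102 mm above the bench.
- turntable (a joint): Angle of the white table about the vertical axis, rad, 0 at the start, growing counter-clockwise seen from above (the plunger then goes toward the base's -y side). Slots at every multiple of 0.785, play in a slot about 0.015. Friction about 0.12 N m (1 N at the plunger). Stops at +-2.2. Blocked while the plunger is up in a slot.
- plunger_top (a point): Centre of the upper face of the orange plunger cap (40 mm across), 118 mm from the turning axis and 80 mm above the bench when up; it moves with plunger and table. The cap stands on an aluminium lug of the table, midway between two upright horns.
- lug_mid (a point): Point midway between the two upright aluminium horns of the lug, level with their tops, 104 mm above the bench, 24 mm above the raised cap; turns with the table. The horns are plates 6 mm thick, one on each side of the plunger, 56 mm free between them, reaching from 98 to 138 mm from the turning axis. A finger between them pushes on a horn to turn the table.
- plunger_part (a joint): How far the plunger is pressed down, m: 0 up, stop at 0.012. Spring 3.6 N at the start, 7.2 N at the stop. From about 0.008 the steel key at its foot is below the index ring and the table can be turned. Let go between slots it stays about 7 mm down, its key sliding under the ring, and springs up by itself when the next slot arrives, which locks the table.
- blue_dropper: Loose dropper bottle with a blue cap, 25 mm across and 64 mm high, origin at the centre of its underside. It stands about 185 mm from the turning axis, beside one of the two slots next to the plunger's (45 degrees to one side): that is the slot wanted.
- red_dropper: Loose dropper bottle with a red cap, same size and origin, beside the neighbouring slot on the other side.
- petri_dish: Loose glass Petri dish, 69 mm across, 16 mm high, origin at the centre of its underside; a bystander.
- reagent_bottle: Loose white plastic bottle with screw cap, 67 mm across, 126 mm high, origin at the centre of its underside; a bystander.

How it is judged:
By the outcome, as a careful person would: the job done as asked, in the order asked, and still so for the second after the job is handed in, with the robot touching nothing.
It also fails if it takes over 38 s, if anything falls off the work surface, if the arm or the gripper's body presses on something with over 40 N, if the wrist force passes 120 N, or if a joint passes its speed limit or range.

## Working session

There is one attempt and no reset: what is moved stays moved. The work goes in short steps, Python scripts to look and compute and a tool call to move; the robot and the scene stay as the last step left them, time stands still between calls to the robot, and variables do not carry over. Pictures are saved under pics/ and viewed, and the job is handed in when it is done.

Besides the shell and the picture viewer there is one more tool, called as a command line: name --pt "numbers of a row" for each row, then --argument value for the rest. arm_command: Moves the arm, as the interface text tells. Its arguments: {"type":"object","properties":{"commands":{"type":"array"},"newtons":{"type":"number"}},"required":["commands"]}

```bash
mkdir -p pics; ls; python3 - <<'E'
from bench import manip
import cv2
s=manip.read_state()
print({k:s[k] for k in s})
for n in("scene","top"):
    im=manip.get_image(n); cv2.imwrite(f"pics/{n}0.png",im)
    print(n,manip.get_calibration(n))
print(manip.hold_point_z)
E
```

```text
pics
{'time': 0.0, 'joint_pos': array([-69.73457332,  27.37610102,   1.27834158,  89.17733881,
        -0.65920157,  63.55709812,  -4.76126931]), 'qvel': array([-0.0664477 , -0.00768856,  0.03736131, -0.03776178, -0.01396165,
       -0.03952428, -0.0816625 ]), 'tau': array([-5.51400117e-04, -5.96452117e+01,  1.60792306e+00, -2.81198001e+01,
        1.25671917e-02,  9.49886598e-03, -9.33218388e-06]), 'eef_pos': array([0.30048867, 0.6037781 , 0.23032874]), 'eef_rot': array([[ 4.45518076e-01,  8.95272673e-01, -6.97066150e-04],
       [ 8.95271139e-01, -4.45518606e-01, -1.66132585e-03],
       [-1.79789558e-03,  1.16087492e-04, -9.99998377e-01]]), 'force': array([0.3641697 , 1.2377621 , 0.72932782]), 'moment': array([ 0.03554958,  0.06952631, -0.04269419]), 'grip_width': 1.0016290430658539}
scene {'fx': 368.374013861218, 'fy': 368.374013861218, 'cx': 251.6649473022654, 'cy': 197.32964638041133, 'extrinsics': array([[ 0.5624174 , -0.82685072,  0.00213573, -0.30128563],
       [ 0.42407768,  0.29066976,  0.85771161, -0.34250394],
       [-0.70982025, -0.48148622,  0.51412667, -0.46128482],
       [ 0.        ,  0.        ,  0.        ,  1.        ]])}
top {'fx': 375.4714958969027, 'fy': 375.4714958969027, 'cx': 255.33508601580192, 'cy': 194.69011106212835, 'extrinsics': array([[ 4.85951066e-03, -9.99987706e-01, -9.85924823e-04,
         2.62314947e-02],
       [ 9.94470181e-01,  4.72926047e-03,  1.04912786e-01,
        -5.65857337e-01],
       [-1.04906833e-01, -1.49029764e-03,  9.94480938e-01,
        -8.61817817e-01],
       [ 0.00000000e+00,  0.00000000e+00,  0.00000000e+00,
         1.00000000e+00]])}
0.0187
```

View pics/scene0.png

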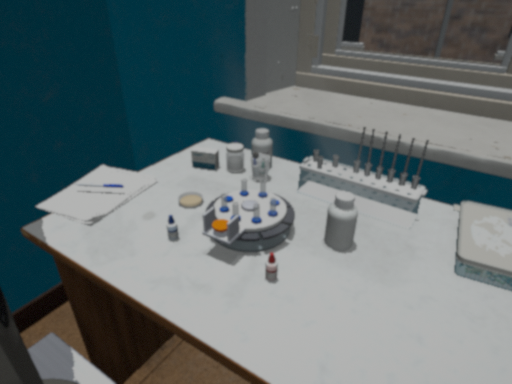

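View pics/top0.png

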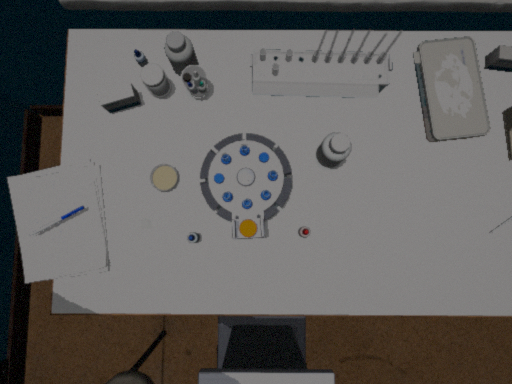

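```bash
python3 - <<'E'
import cv2
a=cv2.imread("pics/top0.png");b=cv2.imread("pics/scene0.png")
cv2.imwrite("pics/topc.png",cv2.resize(a[120:260,170:330],None,fx=5,fy=5,interpolation=cv2.INTER_CUBIC)[:600*2][:600+100][:,:800][100:])
cv2.imwrite("pics/scenec.png",cv2.resize(b[170:290,150:310],None,fx=5,fy=5,interpolation=cv2.INTER_CUBIC))
E
```

```text
(no output)
```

View pics/topc.png

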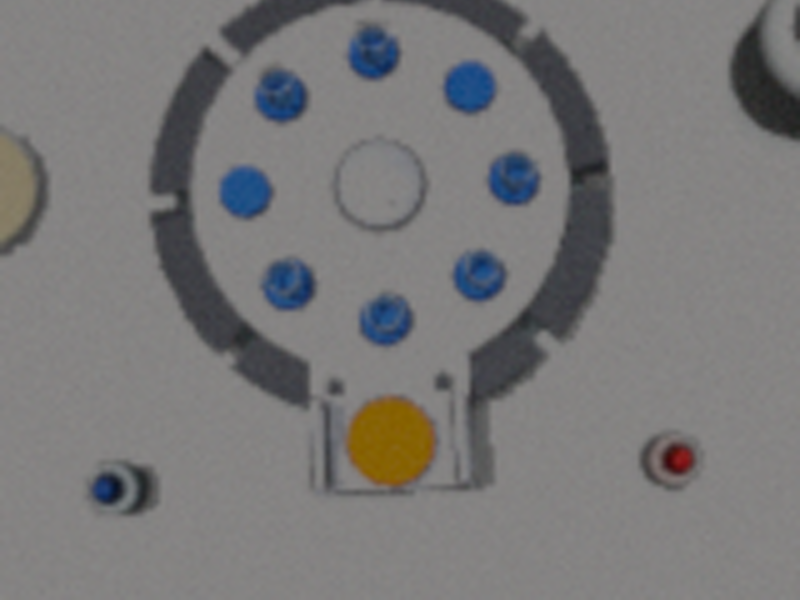

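View pics/scenec.png

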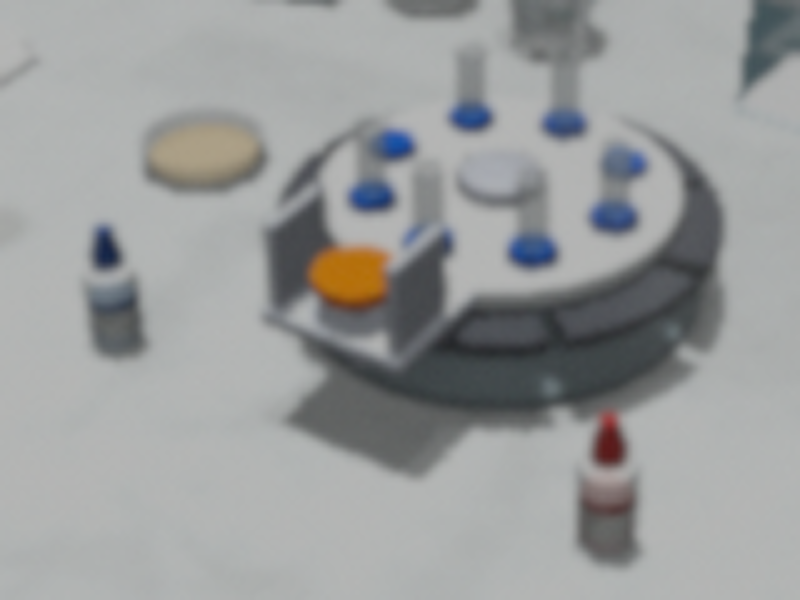

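```bash
cat > h.py <<'E'
import numpy as np
from bench import manip
C={n:manip.get_calibration(n) for n in("scene","top")}
def ray(n,u,v):
    c=C[n];E=c["extrinsics"];R=E[:3,:3];t=E[:3,3]
    d=np.array([(u-c["cx"])/c["fx"],-(v-c["cy"])/c["fy"],-1.])
    return -R.T@t,R.T@d
def atz(n,u,v,z):
    o,d=ray(n,u,v);return o+d*(z-o[2])/d[2]
def tri(a,b):
    o1,d1=ray(*a);o2,d2=ray(*b)
    s=np.linalg.lstsq(np.c_[d1,-d2],o2-o1,rcond=None)[0]
    p,q=o1+d1*s[0],o2+d2*s[1];return (p+q)/2,np.linalg.norm(p-q)
def proj(n,p):
    c=C[n];q=c["extrinsics"][:3]@np.r_[p,1];return c["cx"]+c["fx"]*q[0]/-q[2],c["cy"]-c["fy"]*q[1]/-q[2]
T=lambda x,y:("top",170+(x+.5)/5-.5,120+(y+100.5)/5-.5)
S=lambda x,y:("scene",150+(x+.5)/5-.5,170+(y+.5)/5-.5)
E
python3 - <<'E'
from h import *
np.set_printoptions(precision=4,suppress=True)
print("plunger tri",tri(T(391,441),S(355,276)),atz(*T(391,441),.08),atz(*S(355,276),.08))
print("hub tri",tri(T(380,184),S(500,175)),atz(*T(380,184),.061))
for nm,t in dict(l=(246,192),r=(514,180),t=(374,52),b=(386,320),tl=(281,96),tr=(470,87),bl=(288,284),br=(480,275)).items(): print(nm,atz(*T(*t),.064))
print("blue cap",tri(T(107,489),S(102,230)),atz(*S(117,345),0))
print("red cap",tri(T(679,459),S(609,417)),atz(*S(607,550),0))
# horn tops
for nm,p in dict(lo=(318,490),li=(330,490),ro=(468,488),ri=(460,488)).items(): print(nm,atz(*T(*p),.104))
for a,r in((0.5,1),):pass
print("ringslots")
for p in((221,51),(530,31),(165,202),(590,175),(238,345),(543,345)): print(atz(*T(*p),.046))
E
```

```text
plunger tri (array([0.486 , 0.046 , 0.0748]), np.float64(0.001633378080363147)) [0.4865 0.0452 0.08  ] [0.4798 0.0419 0.08  ]
hub tri (array([0.604 , 0.0519, 0.0628]), np.float64(0.001157024750660057)) [0.6047 0.0515 0.061 ]
l [0.6002 0.1129 0.064 ]
r [ 0.6064 -0.0101  0.064 ]
t [0.6659 0.0547 0.064 ]
b [0.5416 0.0482 0.064 ]
tl [0.645  0.0974 0.064 ]
tr [0.6497 0.0103 0.064 ]
bl [0.5579 0.0931 0.064 ]
br [0.5624 0.0055 0.064 ]
blue cap (array([0.4634, 0.175 , 0.0621]), np.float64(0.003063631091838661)) [0.4592 0.1728 0.    ]
red cap (array([ 0.4794, -0.085 ,  0.0627]), np.float64(0.0005227840890487109)) [ 0.4729 -0.0905  0.    ]
lo [0.4649 0.076  0.104 ]
li [0.4649 0.0708 0.104 ]
ro [0.4661 0.0115 0.104 ]
ri [0.4661 0.0149 0.104 ]
ringslots
[0.6701 0.1275 0.046 ]
[ 0.6804 -0.0184  0.046 ]
[0.598  0.1526 0.046 ]
[ 0.6117 -0.0465  0.046 ]
[0.5311 0.1173 0.046 ]
[ 0.5318 -0.0243  0.046 ]
```

```bash
cat >> h.py <<'E'
np.set_printoptions(precision=4,suppress=True)
AX=np.array([.604,.0515])
def state():
    s=manip.read_state();R=np.array(s["eef_rot"]);p=np.array(s["eef_pos"])
    print("t",round(s["time"],3),"p",p,"yaw",round(np.degrees(np.arctan2(R[1,0],R[0,0])),2),"tilt",R[:2,2],"F",np.array(s["force"]),"grip",round(s["grip_width"],3))
    return s,R,p
def go(xyz,yaw,base=None,R=None):
    "fractions for target from base pose (defaults measured)"
    from scipy.spatial.transform import Rotation as Ro
    s,Rm,p=state()
    R=Rm if R is None else R; p=p if base is None else np.array(base)
    y=np.radians(yaw);c,sn=np.cos(y),np.sin(y)
    G=np.array([[c,sn,0],[sn,-c,0],[0,0,-1.]])
    print("shift",(R.T@(np.array(xyz)-p))/.4,"turn",np.degrees(Ro.from_matrix(R.T@G).as_rotvec())/60)
def cyl(th,tan,z,r=.118):
    "th deg of plunger from axis; tan = offset clockwise (towards blue)"
    a=np.radians(th);u=np.array([np.cos(a),np.sin(a)]);t=np.array([np.sin(a),-np.cos(a)])
    q=AX+r*u+tan*t;return np.array([q[0],q[1],z])
E
python3 - <<'E'
from h import *
print(cyl(183,.008,.15),cyl(138,.008,.15))
go(cyl(183,.008,.15),93)
E
```

```text
[0.4857 0.0533 0.15  ] [0.5217 0.1364 0.15  ]
t 0.1 p [0.3005 0.6038 0.2304] yaw 63.54 tilt [-0.0006 -0.0015] F [-0.2357  0.0874  0.9577] grip 1.001
shift [-1.0255  1.0277  0.2029] turn [-0.0003  0.0016 -0.491 ]
```

arm_command --pt "-0.35 0.35 0 0 0 0 -1" --pt "-0.35 0.35 0 0 0 0 -1" --pt "-0.35 0.35 0 0 0 0 -1" --pt "-0.7 0.7 0 0 0 0 -1" --pt "-0.7 0.7 0 0 0 0 -1"

```text
time: 0.52
eef_pos: [0.3671, 0.4046, 0.2309]
eef_rot: [[0.445, 0.895, -0.0], [0.895, -0.445, -0.001], [-0.001, -0.0, -1.0]]
force: [1.3, 0.5, 0.1]
grip_width: 0.299
```

```bash
python3 - <<'E'
from h import *
go(cyl(183,.008,.15),93)
E
```

```text
t 0.517 p [0.3671 0.4046 0.2309] yaw 63.55 tilt [-0.0004 -0.0006] F [1.2722 0.4796 0.0668] grip 0.299
shift [-0.654   0.6567  0.2026] turn [-0.0003  0.0006 -0.4908]
```

arm_command --pt "-0.65 0.65 0 0 0 -0.49 -1" --pt "-0.65 0.65 0 0 0 -0.49 -1" --pt "-0.65 0.65 0 0 0 -0.49 -1" --pt "-0.65 0.65 0 0 0 -0.49 -1" --pt "-0.65 0.65 0 0 0 -0.49 -1"

```text
time: 0.93
eef_pos: [0.43, 0.2181, 0.2312]
eef_rot: [[-0.058, 0.998, -0.0], [0.998, 0.058, 0.0], [0.0, -0.0, -1.0]]
force: [1.3, 0.2, 0.0]
grip_width: -0.0
```

```bash
python3 - <<'E'
from h import *
go(cyl(183,.008,.15),93)
E
```

```text
t 0.933 p [0.43   0.2181 0.2312] yaw 93.33 tilt [-0.0002  0.0003] F [1.3237 0.1651 0.0007] grip -0.0
shift [-0.4194  0.1152  0.2029] turn [-0.0002 -0.0003  0.0055]
```

arm_command --pt "-0.42 0.115 0 0 0 0 -1" --pt "-0.42 0.115 0 0 0 0 -1" --pt "-0.42 0.115 0 0 0 0 -1" --pt "-0.42 0.115 0.1 0 0 0 -1" --pt "-0.42 0.115 0.2 0 0 0 -1"

```text
time: 1.35
eef_pos: [0.4875, 0.0532, 0.1679]
eef_rot: [[-0.045, 0.999, 0.009], [0.999, 0.045, 0.001], [0.0, 0.009, -1.0]]
force: [1.0, 1.4, -0.4]
grip_width: -0.001
```

arm_command --pt "0 0 0 0 0 0 -1" --pt "0 0 0 0 0 0 -1" --pt "0 0 0 0 0 0 -1"

```text
time: 1.6
eef_pos: [0.4836, 0.0593, 0.166]
eef_rot: [[-0.052, 0.999, 0.0], [0.999, 0.052, 0.001], [0.001, 0.0, -1.0]]
force: [-0.2, 0.2, -0.5]
grip_width: -0.0
```

```bash
python3 - <<'E'
from h import *
import cv2
go(cyl(183,.008,.15),93)
for n,(r,c) in {"top":((140,260),(170,330)),"scene":((170,290),(150,310))}.items():
    im=manip.get_image(n)[r[0]:r[1],c[0]:c[1]]; cv2.imwrite(f"pics/{n}1.png",cv2.resize(im,None,fx=5,fy=5,interpolation=cv2.INTER_CUBIC))
E
```

```text
t 1.6 p [0.4836 0.0593 0.166 ] yaw 93.01 tilt [0.0002 0.0005] F [-0.1867  0.1811 -0.4647] grip -0.0
shift [-0.0153  0.0046  0.0401] turn [ 0.0002 -0.0005  0.0002]
```

View pics/scene1.png

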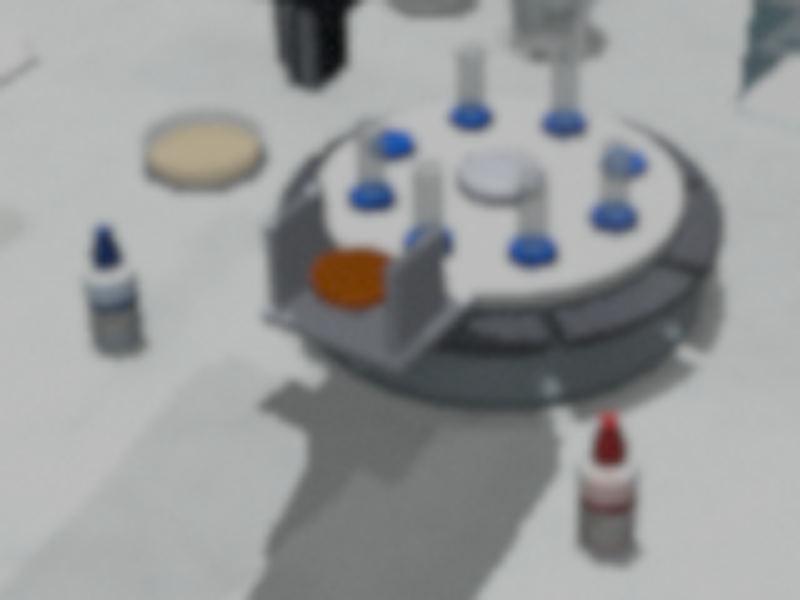

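View pics/top1.png

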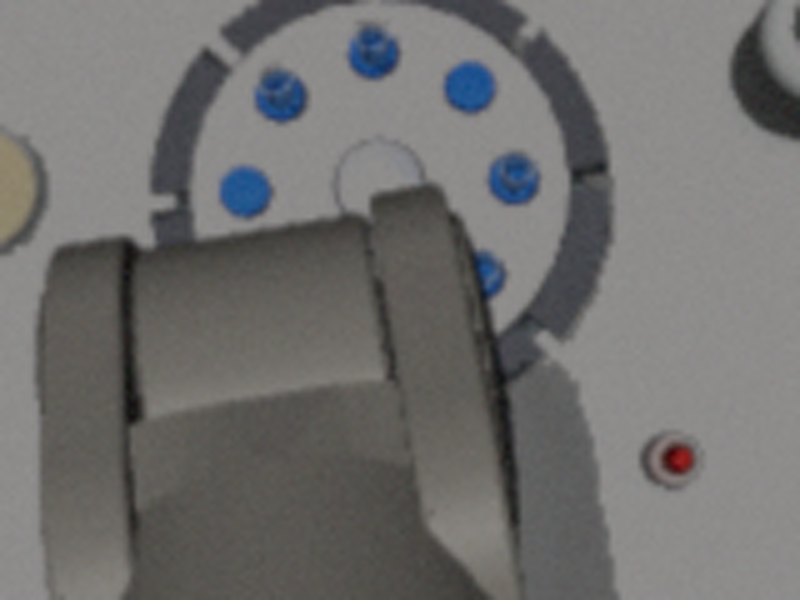

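```bash
python3 - <<'E'
from h import *
u,v=proj("scene",np.array([.4836,.0593,.166]));print((u-150)*5,(v-170)*5)
E
```

```text
316.25016241117294 81.97333875935215
```

arm_command --pt "-0.015 0.005 0.05 0 0 0 -1" --pt "-0.015 0.005 0.1 0 0 0 -1" --pt "-0.015 0.005 0.14 0 0 0 -1" --pt "-0.015 0.005 0.14 0 0 0 -1" --pt "-0.015 0.005 0.14 0 0 0 -1"

```text
time: 2.12
eef_pos: [0.4859, 0.0533, 0.1101]
eef_rot: [[-0.053, 0.999, 0.0], [0.999, 0.053, 0.0], [0.0, 0.0, -1.0]]
force: [0.5, 0.3, 1.0]
grip_width: -0.001
```

```bash
python3 - <<'E'
from h import *
import cv2
go(cyl(183,.008,.082),93)
for n,(r,c) in {"scene":((170,290),(150,310))}.items():
    im=manip.get_image(n)[r[0]:r[1],c[0]:c[1]]; cv2.imwrite(f"pics/{n}2.png",cv2.resize(im,None,fx=5,fy=5,interpolation=cv2.INTER_CUBIC))
E
```

```text
t 2.117 p [0.4859 0.0533 0.1101] yaw 93.04 tilt [0.0003 0.0004] F [0.5419 0.2683 1.0071] grip -0.001
shift [-0.0001 -0.0003  0.0702] turn [ 0.0004 -0.0004  0.0006]
```

View pics/scene2.png

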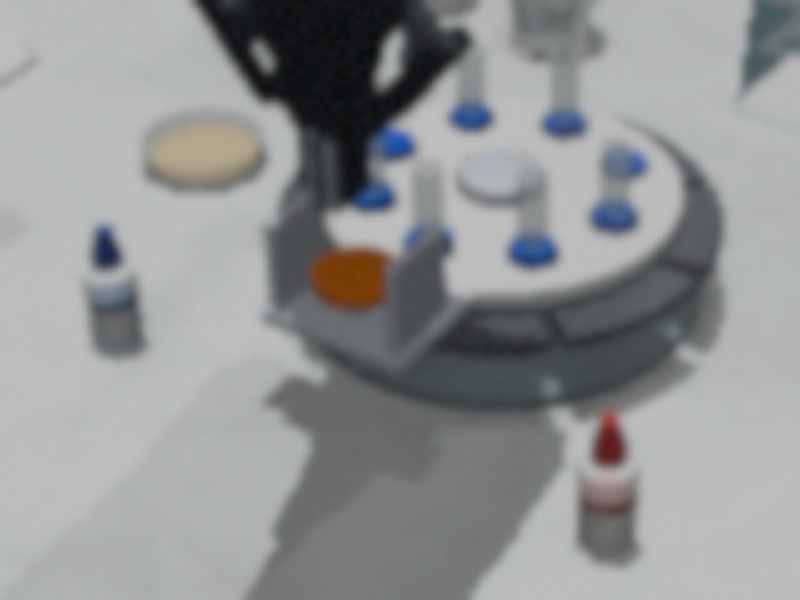

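```bash
python3 - <<'E'
from h import *
import cv2
im=cv2.imread("pics/scene2.png");im0=cv2.imread("pics/scenec.png")
def dr(I,P,col):
    q=[tuple(int(round((a-b)*5)) for a,b in zip(proj("scene",np.array(p)),(150,170))) for p in P]
    for a,b in zip(q,q[1:]+q[:1]): cv2.line(I,a,b,col,1)
pc=cyl(183,0,.08)
print(pc)
circ=[pc+.02*np.array([np.cos(t),np.sin(t),0]) for t in np.linspace(0,6.28,24)]
for I in(im,im0):
    dr(I,circ,(0,255,0))
    for s in(1,-1):
        for d in (.028,.034):
            dr(I,[cyl(183,s*d,.104,.098),cyl(183,s*d,.104,.138),cyl(183,s*d,.062,.138),cyl(183,s*d,.062,.098)],(0,0,255))
    dr(I,[np.r_[AX+.088*np.array([np.cos(t),np.sin(t)]),.059] for t in np.linspace(0,6.28,48)],(255,0,255))
p=np.array([.4859,.0533,.1101])
y=np.radians(93);x_=np.array([np.cos(y),np.sin(y),0]);y_=np.array([np.sin(y),-np.cos(y),0])
dr(im,[p+a*.0145*x_+b*.011*y_ for a,b in((1,1),(1,-1),(-1,-1),(-1,1))],(255,255,0))
cv2.imwrite("pics/ov.png",im);cv2.imwrite("pics/ov0.png",im0)
E
```

```text
[0.4862 0.0453 0.08  ]
```

View pics/ov.png

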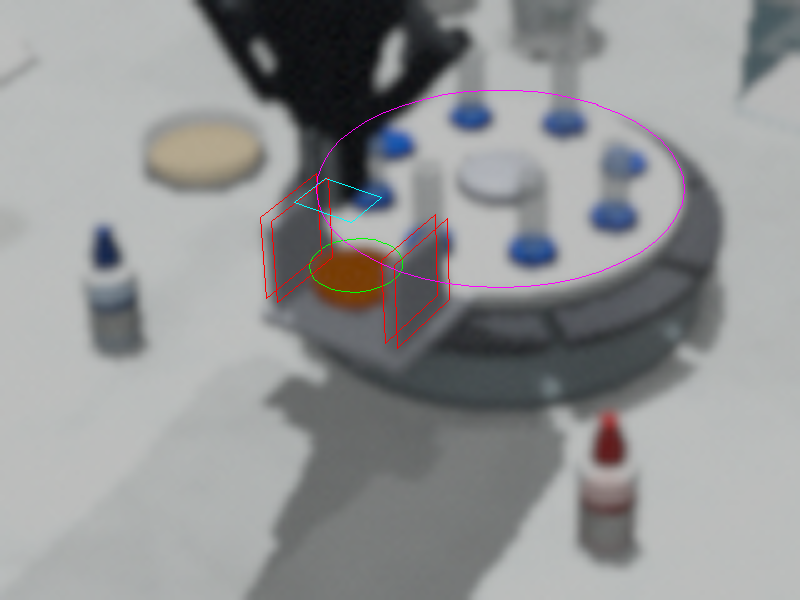

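View pics/ov0.png

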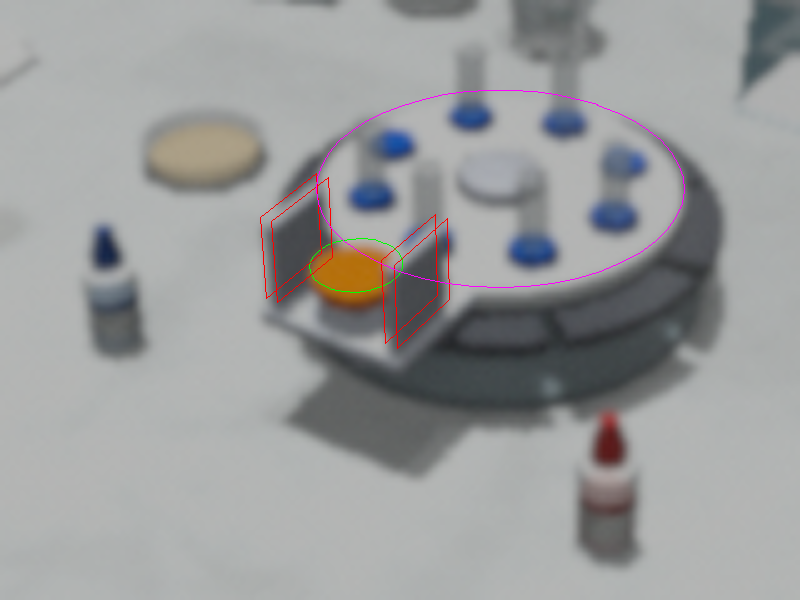

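arm_command --pt "-0.013 -0.006 0 0 0 0 -1" --pt "-0.013 -0.006 0.02 0 0 0 -1" --pt "-0.013 -0.006 0.04 0 0 0 -1" --pt "-0.013 -0.006 0.055 0 0 0 -1" --pt "-0.013 -0.006 0.055 0 0 0 -1"

```text
time: 2.58
eef_pos: [0.4825, 0.0469, 0.0859]
eef_rot: [[-0.051, 0.999, -0.002], [0.999, 0.051, -0.0], [-0.0, -0.002, -1.0]]
force: [-0.9, 0.1, 0.2]
grip_width: 0.0
```

```bash
python3 - <<'E'
from h import *
import cv2
s,R,p=state()
for n,(r,c) in {"scene":((180,260),(170,270))}.items():
    im=manip.get_image(n)[r[0]:r[1],c[0]:c[1]]; I=cv2.resize(im,None,fx=7,fy=7,interpolation=cv2.INTER_CUBIC)
    I=cv2.convertScaleAbs(I,alpha=1.6)
    q=[tuple(int(round((a-b)*7)) for a,b in zip(proj("scene",p+a_*.0145*R[:,0]+b_*.011*R[:,1]),(170,180))) for a_,b_ in((1,1),(1,-1),(-1,-1),(-1,1))]
    for a,b in zip(q,q[1:]+q[:1]): cv2.line(I,a,b,(255,255,0),1)
    cv2.imwrite(f"pics/{n}3.png",I)
E
```

```text
t 2.583 p [0.4825 0.0469 0.0859] yaw 92.95 tilt [-0.0022 -0.0005] F [-0.8565  0.1374  0.1803] grip 0.0
```

View pics/scene3.png

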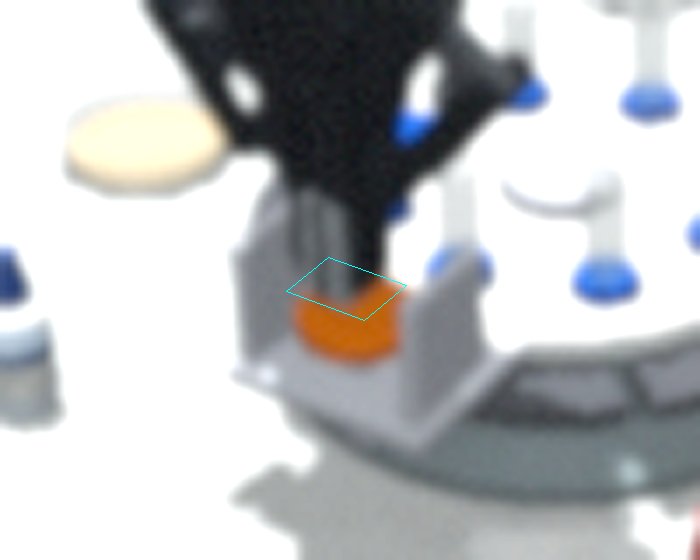

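arm_command --pt "0 0 0.015 0 0 0 -1" --pt "0 0 0.025 0 0 0 -1" --pt "0 0 0.035 0 0 0 -1" --pt "0 0 0.04 0 0 0 -1" --pt "0 0 0.04 0 0 0 -1"

```text
time: 3.05
eef_pos: [0.484, 0.0471, 0.0712]
eef_rot: [[-0.051, 0.999, 0.001], [0.999, 0.051, 0.0], [0.0, 0.001, -1.0]]
force: [1.1, 0.1, 5.5]
grip_width: -0.001
```

arm_command --pt "0 0 0 0 0 0 -1" --pt "0 0 0 0 0 0 -1"

```text
time: 3.22
eef_pos: [0.4841, 0.0471, 0.0716]
eef_rot: [[-0.051, 0.999, 0.001], [0.999, 0.051, 0.0], [0.0, 0.001, -1.0]]
force: [-0.7, 0.2, 5.9]
grip_width: -0.0
```

arm_command --pt "0 0 0.006 0 0 0 -1" --pt "0 0 0.006 0 0 0 -1" --pt "0 0 0.006 0 0 0 -1"

```text
time: 3.47
eef_pos: [0.484, 0.0471, 0.0692]
eef_rot: [[-0.051, 0.999, 0.001], [0.999, 0.051, 0.0], [0.0, 0.001, -1.0]]
force: [-0.6, -0.2, 7.1]
grip_width: -0.002
```

```bash
sed -i 's/^AX=.*/AX=np.array([.602,.050])/' h.py; python3 - <<'E'
from h import *
for d in (0,3,6,10): 
    print(d,cyl(183-d,.0135,.0692)); go(cyl(183-d,.0135,.0692),93-d)
E
```

```text
0 [0.4835 0.0573 0.0692]
t 3.467 p [0.484  0.0471 0.0692] yaw 92.94 tilt [0.0009 0.0003] F [-0.5647 -0.1621  7.0904] grip -0.002
shift [ 0.0256 -0.0001 -0.    ] turn [ 0.0009 -0.0003 -0.0011]
3 [0.484  0.0635 0.0692]
t 3.467 p [0.484  0.0471 0.0692] yaw 92.94 tilt [0.0009 0.0003] F [-0.5647 -0.1621  7.0904] grip -0.002
shift [ 0.041  0.002 -0.   ] turn [ 0.0009 -0.0003  0.0489]
6 [0.4849 0.0697 0.0692]
t 3.467 p [0.484  0.0471 0.0692] yaw 92.94 tilt [0.0009 0.0003] F [-0.5647 -0.1621  7.0904] grip -0.002
shift [ 0.0562  0.005  -0.    ] turn [ 0.0009 -0.0003  0.0989]
10 [0.4865 0.0778 0.0692]
t 3.467 p [0.484  0.0471 0.0692] yaw 92.94 tilt [0.0009 0.0003] F [-0.5647 -0.1621  7.0904] grip -0.002
shift [ 0.0763  0.0102 -0.    ] turn [ 0.0009 -0.0003  0.1656]
```

arm_command --pt "0.012 0 0 0 0 0 -1" --pt "0.024 0 0 0 0 0 -1" --pt "0.033 0.001 0 0 0 0.025 -1" --pt "0.041 0.002 0 0 0 0.05 -1" --pt "0.041 0.002 0 0 0 0.05 -1"

```text
time: 3.88
eef_pos: [0.4845, 0.064, 0.0694]
eef_rot: [[0.002, 1.0, 0.002], [1.0, -0.002, 0.001], [0.001, 0.002, -1.0]]
force: [0.6, 0.4, 6.1]
grip_width: -0.001
```

```bash
python3 - <<'E'
from h import *
import cv2
s,R,p=state()
for n,(r,c) in {"scene":((180,260),(170,270))}.items():
    im=manip.get_image(n)[r[0]:r[1],c[0]:c[1]]; I=cv2.resize(im,None,fx=7,fy=7,interpolation=cv2.INTER_CUBIC)
    I=cv2.convertScaleAbs(I,alpha=1.6)
    cv2.imwrite(f"pics/{n}4.png",I)
E
```

```text
t 3.883 p [0.4845 0.064  0.0694] yaw 89.89 tilt [0.002  0.0006] F [0.6038 0.3633 6.0865] grip -0.001
```

View pics/scene4.png

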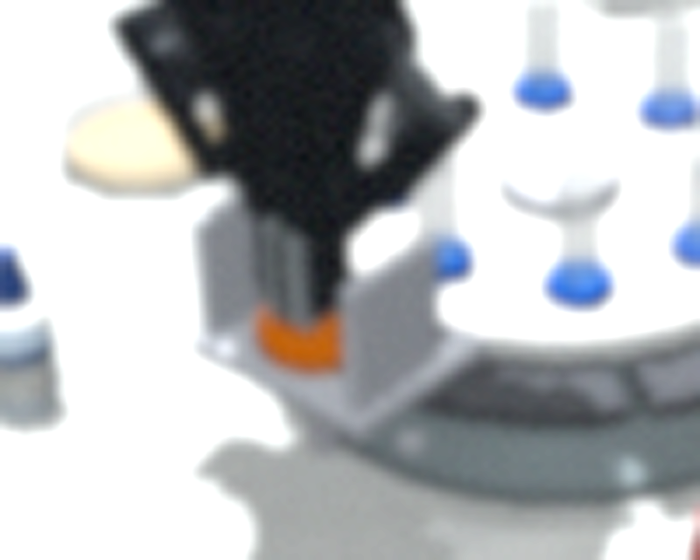

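arm_command --pt "0 0 -0.02 0 0 0 -1" --pt "0 0 -0.036 0 0 0 -1" --pt "0 0 -0.036 0 0 0 -1"

```text
time: 4.18
eef_pos: [0.4837, 0.0633, 0.0843]
eef_rot: [[0.001, 1.0, 0.001], [1.0, -0.001, 0.0], [0.0, 0.001, -1.0]]
force: [-0.1, 0.5, -0.8]
grip_width: -0.003
```

```bash
python3 - <<'E'
from h import *
for d in (8,12,16,20): 
    print(d,cyl(183-d,.0135,.084)); go(cyl(183-d,.0135,.084),93-d)
E
```

```text
8 [0.4856 0.0737 0.084 ]
t 4.183 p [0.4837 0.0633 0.0843] yaw 89.93 tilt [0.0008 0.0003] F [-0.0764  0.497  -0.8389] grip -0.003
shift [0.0261 0.0048 0.0009] turn [ 0.0007 -0.0003  0.0822]
12 [0.4876 0.0818 0.084 ]
t 4.183 p [0.4837 0.0633 0.0843] yaw 89.93 tilt [0.0008 0.0003] F [-0.0764  0.497  -0.8389] grip -0.003
shift [0.0462 0.0096 0.0009] turn [ 0.0007 -0.0003  0.1488]
16 [0.4901 0.0897 0.084 ]
t 4.183 p [0.4837 0.0633 0.0843] yaw 89.93 tilt [0.0008 0.0003] F [-0.0764  0.497  -0.8389] grip -0.003
shift [0.066  0.0158 0.0009] turn [ 0.0007 -0.0004  0.2155]
20 [0.4931 0.0974 0.084 ]
t 4.183 p [0.4837 0.0633 0.0843] yaw 89.93 tilt [0.0008 0.0003] F [-0.0764  0.497  -0.8389] grip -0.003
shift [0.0853 0.0234 0.0009] turn [ 0.0007 -0.0004  0.2822]
```

arm_command --pt "0.013 0.002 0 0 0 0.04 -1" --pt "0.026 0.005 0 0 0 0.08 -1" --pt "0.036 0.007 0 0 0 0.115 -1" --pt "0.046 0.01 0 0 0 0.15 -1" --pt "0.056 0.013 0 0 0 0.18 -1"

```text
time: 4.6
eef_pos: [0.4876, 0.0846, 0.0831]
eef_rot: [[0.191, 0.982, -0.002], [0.982, -0.191, -0.001], [-0.002, -0.002, -1.0]]
force: [-1.3, -2.8, 2.9]
grip_width: -0.005
```

```bash
python3 - <<'E'
from h import *
import cv2
for d in (18,22,26,30): 
    print(d,cyl(183-d,.0135,.084)); go(cyl(183-d,.0135,.084),93-d)
for n,(r,c) in {"scene":((180,260),(170,270))}.items():
    im=manip.get_image(n)[r[0]:r[1],c[0]:c[1]]; I=cv2.resize(im,None,fx=7,fy=7,interpolation=cv2.INTER_CUBIC)
    I=cv2.convertScaleAbs(I,alpha=1.6)
    cv2.imwrite(f"pics/{n}5.png",I)
E
```

```text
18 [0.4915 0.0936 0.084 ]
t 4.6 p [0.4876 0.0846 0.0831] yaw 78.98 tilt [-0.0021 -0.0013] F [-1.3101 -2.8387  2.8696] grip -0.005
shift [ 0.0238  0.0053 -0.0024] turn [-0.0017  0.0017  0.0664]
22 [0.4948 0.1012 0.084 ]
t 4.6 p [0.4876 0.0846 0.0831] yaw 78.98 tilt [-0.0021 -0.0013] F [-1.3101 -2.8387  2.8696] grip -0.005
shift [ 0.044   0.0098 -0.0024] turn [-0.0016  0.0017  0.1331]
26 [0.4987 0.1085 0.084 ]
t 4.6 p [0.4876 0.0846 0.0831] yaw 78.98 tilt [-0.0021 -0.0013] F [-1.3101 -2.8387  2.8696] grip -0.005
shift [ 0.0639  0.0157 -0.0025] turn [-0.0015  0.0018  0.1997]
30 [0.503  0.1156 0.084 ]
t 4.6 p [0.4876 0.0846 0.0831] yaw 78.98 tilt [-0.0021 -0.0013] F [-1.3101 -2.8387  2.8696] grip -0.005
shift [ 0.0833  0.023  -0.0025] turn [-0.0015  0.0019  0.2664]
```

View pics/scene5.png

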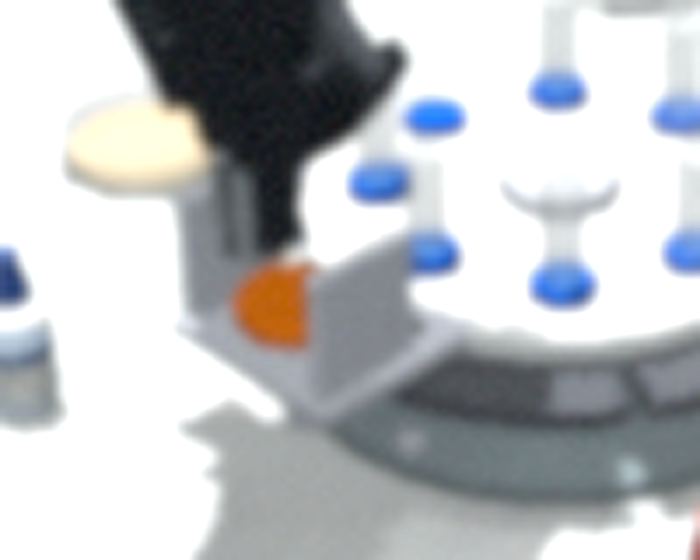

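arm_command --pt "0.012 -0.002 0 0 0 0.03 -1" --pt "0.024 0.001 0 0 0 0.066 -1" --pt "0.044 0.005 0 0 0 0.133 -1" --pt "0.06 0.009 0 0 0 0.19 -1" --pt "0.076 0.014 0 0 0 0.24 -1"

```text
time: 5.07
eef_pos: [0.4996, 0.1129, 0.0831]
eef_rot: [[0.43, 0.903, -0.001], [0.903, -0.43, -0.002], [-0.002, 0.0, -1.0]]
force: [1.4, -6.0, 0.1]
grip_width: -0.0
```

```bash
python3 - <<'E'
from h import *
import cv2
for d in (32,36,40,43): 
    print(d,cyl(183-d,.0135,.084,.12)); go(cyl(183-d,.0135,.084,.12),93-d)
for n,(r,c) in {"scene":((180,260),(160,260)),"top":((150,250),(170,270))}.items():
    im=manip.get_image(n)[r[0]:r[1],c[0]:c[1]]; I=cv2.resize(im,None,fx=6,fy=6,interpolation=cv2.INTER_CUBIC)
    I=cv2.convertScaleAbs(I,alpha=1.5)
    cv2.imwrite(f"pics/{n}6.png",I)
E
```

```text
32 [0.5036 0.12   0.084 ]
t 5.067 p [0.4996 0.1129 0.0831] yaw 64.53 tilt [-0.0007 -0.0017] F [ 1.3635 -6.0178  0.1499] grip -0.0
shift [ 0.0202  0.0013 -0.0022] turn [0.0002 0.0018 0.0588]
36 [0.5087 0.1267 0.084 ]
t 5.067 p [0.4996 0.1129 0.0831] yaw 64.53 tilt [-0.0007 -0.0017] F [ 1.3635 -6.0178  0.1499] grip -0.0
shift [ 0.0408  0.0057 -0.0022] turn [0.0002 0.0018 0.1255]
40 [0.5143 0.133  0.084 ]
t 5.067 p [0.4996 0.1129 0.0831] yaw 64.53 tilt [-0.0007 -0.0017] F [ 1.3635 -6.0178  0.1499] grip -0.0
shift [ 0.061   0.0115 -0.0023] turn [0.0003 0.0018 0.1921]
43 [0.5188 0.1375 0.084 ]
t 5.067 p [0.4996 0.1129 0.0831] yaw 64.53 tilt [-0.0007 -0.0017] F [ 1.3635 -6.0178  0.1499] grip -0.0
shift [ 0.0759  0.0167 -0.0023] turn [0.0003 0.0018 0.2421]
```

View pics/scene6.png

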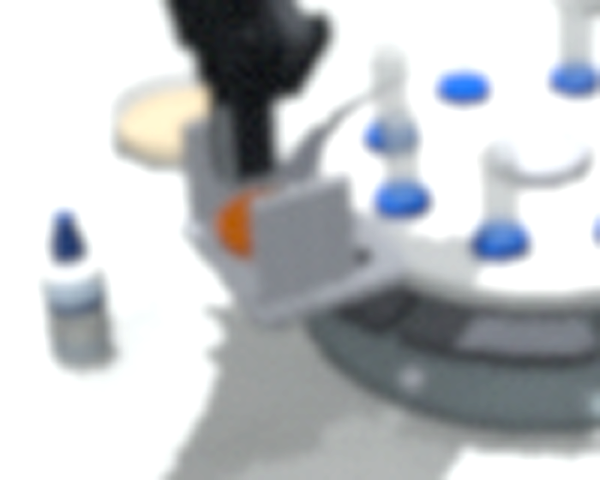

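View pics/top6.png

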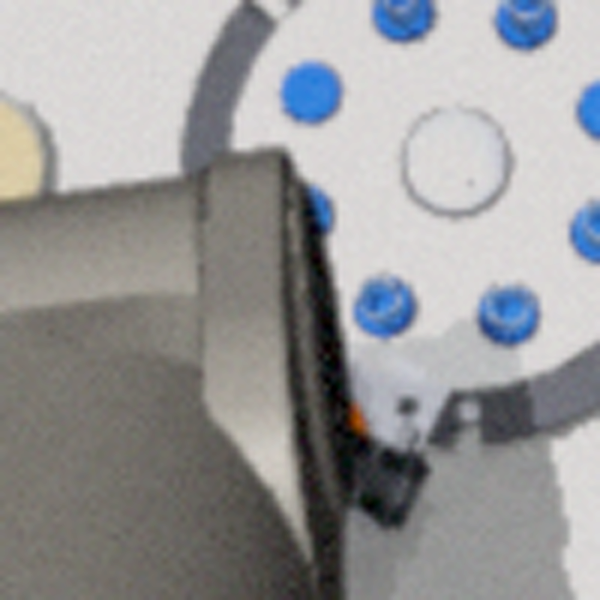

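arm_command --pt "0.01 0 0 0 0 0.03 -1" --pt "0.02 0.001 0 0 0 0.06 -1" --pt "0.03 0.003 0 0 0 0.09 -1" --pt "0.04 0.005 0 0 0 0.125 -1" --pt "0.047 0.007 0 0 0 0.15 -1"

```text
time: 5.58
eef_pos: [0.5099, 0.129, 0.0831]
eef_rot: [[0.564, 0.826, -0.001], [0.826, -0.564, -0.001], [-0.002, -0.0, -1.0]]
force: [-0.8, -4.1, 1.2]
grip_width: 0.002
```

```bash
python3 - <<'E'
from h import *
import cv2
for d in (40,42,44,46): 
    print(d,cyl(183-d,.0135,.084,.12)); go(cyl(183-d,.0135,.084,.12),93-d)
for n,(r,c) in {"scene":((180,260),(160,260)),"top":((150,250),(170,270))}.items():
    im=manip.get_image(n)[r[0]:r[1],c[0]:c[1]]; I=cv2.resize(im,None,fx=6,fy=6,interpolation=cv2.INTER_CUBIC)
    I=cv2.convertScaleAbs(I,alpha=1.5)
    cv2.imwrite(f"pics/{n}7.png",I)
E
```

```text
40 [0.5143 0.133  0.084 ]
t 5.583 p [0.5099 0.129  0.0831] yaw 55.68 tilt [-0.0013 -0.0012] F [-0.7862 -4.0929  1.2086] grip 0.002
shift [ 0.0144  0.0035 -0.0024] turn [-0.0003  0.0016  0.0446]
42 [0.5172 0.136  0.084 ]
t 5.583 p [0.5099 0.129  0.0831] yaw 55.68 tilt [-0.0013 -0.0012] F [-0.7862 -4.0929  1.2086] grip 0.002
shift [ 0.0248  0.0054 -0.0024] turn [-0.0003  0.0016  0.078 ]
44 [0.5203 0.1389 0.084 ]
t 5.583 p [0.5099 0.129  0.0831] yaw 55.68 tilt [-0.0013 -0.0012] F [-0.7862 -4.0929  1.2086] grip 0.002
shift [ 0.0351  0.0076 -0.0024] turn [-0.0003  0.0017  0.1113]
46 [0.5234 0.1417 0.084 ]
t 5.583 p [0.5099 0.129  0.0831] yaw 55.68 tilt [-0.0013 -0.0012] F [-0.7862 -4.0929  1.2086] grip 0.002
shift [ 0.0453  0.0102 -0.0024] turn [-0.0002  0.0017  0.1446]
```

View pics/scene7.png

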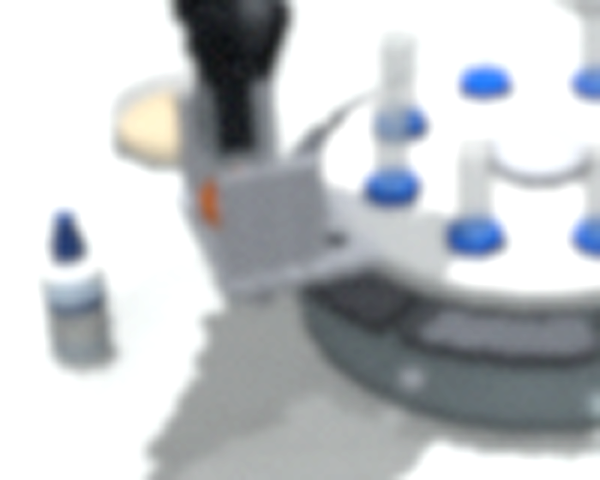

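View pics/top7.png

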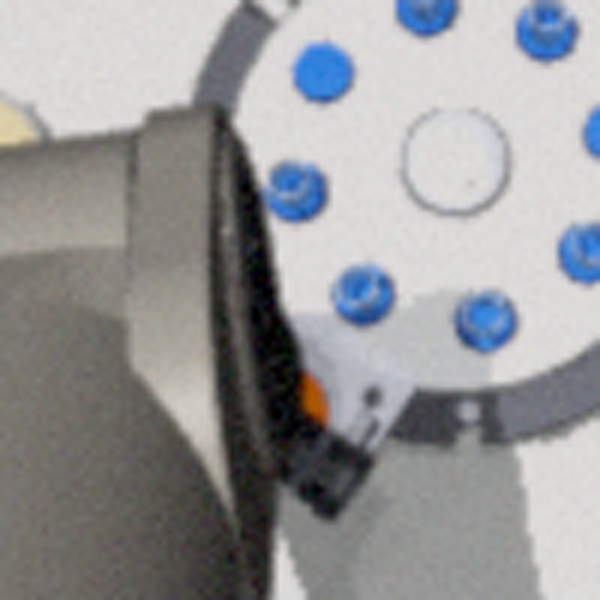

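arm_command --pt "0.006 0.001 0 0 0 0.015 -1" --pt "0.011 0.002 0 0 0 0.03 -1" --pt "0.016 0.003 0 0 0 0.045 -1" --pt "0.02 0.004 0 0 0 0.06 -1" --pt "0.023 0.005 0 0 0 0.07 -1"

```text
time: 6.1
eef_pos: [0.517, 0.1371, 0.0831]
eef_rot: [[0.623, 0.782, -0.001], [0.782, -0.623, 0.0], [-0.0, -0.001, -1.0]]
force: [-1.7, -2.4, 0.4]
grip_width: -0.001
```

arm_command --pt "0.002 0 0 0 0 0.006 -1" --pt "0.004 0.001 0 0 0 0.012 -1"

```text
time: 6.27
eef_pos: [0.5183, 0.1383, 0.0831]
eef_rot: [[0.632, 0.775, -0.001], [0.775, -0.632, 0.0], [-0.0, -0.001, -1.0]]
force: [-2.3, -0.5, -1.1]
grip_width: 0.003
```

```bash
cat > look.py <<'E'
import sys,cv2
from h import *
k=sys.argv[1];state()
for n,(r,c) in {"scene":((180,260),(160,260)),"top":((150,250),(170,270))}.items():
    im=manip.get_image(n)[r[0]:r[1],c[0]:c[1]]; I=cv2.resize(im,None,fx=6,fy=6,interpolation=cv2.INTER_CUBIC)
    cv2.imwrite(f"pics/{n}{k}.png",cv2.convertScaleAbs(I,alpha=1.5))
E
python3 look.py 8
```

```text
t 6.267 p [0.5183 0.1383 0.0831] yaw 50.81 tilt [-0.0007  0.0002] F [-2.3374 -0.5138 -1.0828] grip 0.003
```

View pics/top8.png

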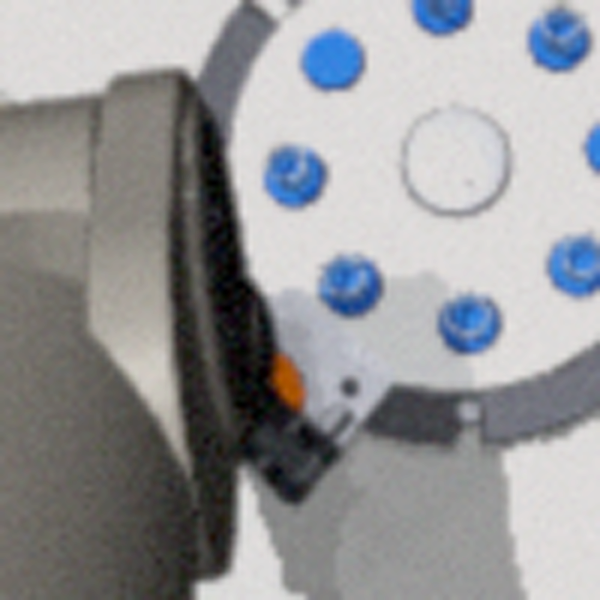

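View pics/scene8.png

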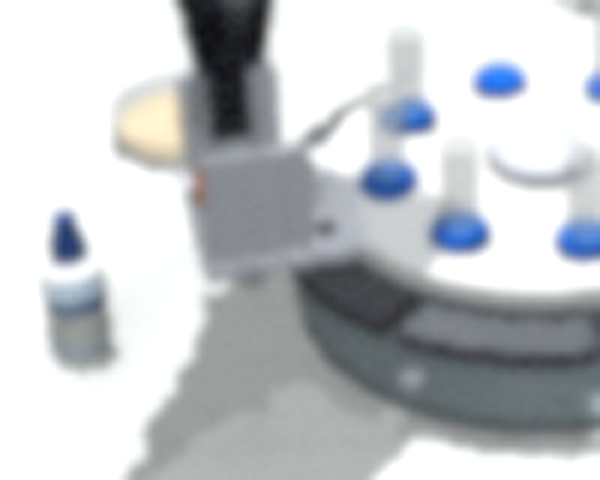

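arm_command --pt "0.003 0.0007 0 0 0 0.007 -1" --pt "0.005 0.001 0 0 0 0.014 -1" --pt "0.005 0.001 0 0 0 0.014 -1"

```text
time: 6.62
eef_pos: [0.5211, 0.1399, 0.0836]
eef_rot: [[0.643, 0.766, 0.002], [0.766, -0.643, 0.001], [0.002, 0.001, -1.0]]
force: [-0.2, 0.5, 0.2]
grip_width: -0.002
```

arm_command --pt "0.003 0.0007 0 0 0 0.007 -1" --pt "0.003 0.0007 0 0 0 0.007 -1"

```text
time: 6.78
eef_pos: [0.5216, 0.1402, 0.0834]
eef_rot: [[0.649, 0.761, 0.001], [0.761, -0.649, 0.0], [0.001, 0.0, -1.0]]
force: [-0.6, -0.2, -0.8]
grip_width: 0.001
```

```bash
python3 look.py 9
```

```text
t 6.783 p [0.5216 0.1402 0.0834] yaw 49.54 tilt [0.0007 0.0003] F [-0.6079 -0.1747 -0.7992] grip 0.001
```

View pics/top9.png

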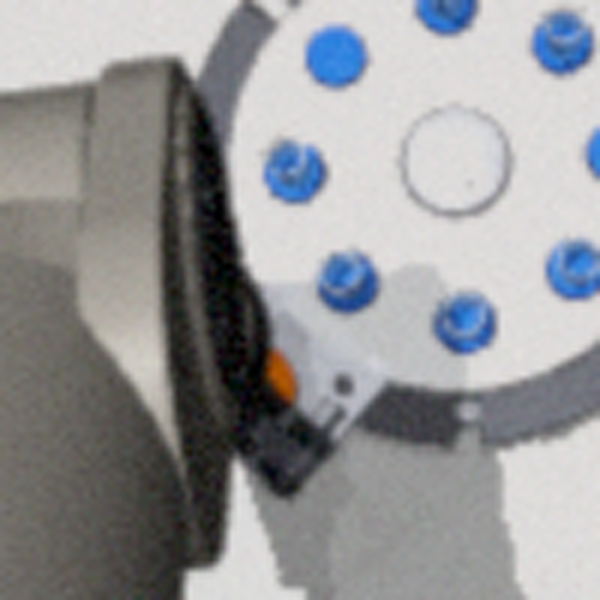

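View pics/scene9.png

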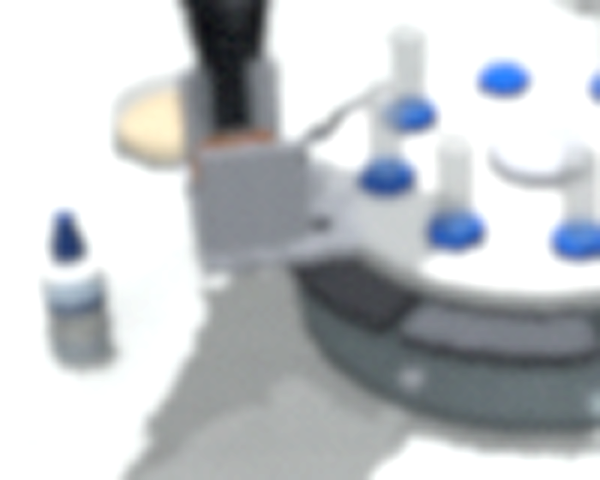

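arm_command --pt "-0.01 0 0 0 0 0 -1" --pt "-0.016 0 0 0 0 0 -1" --pt "-0.016 0 -0.04 0 0 0 -1" --pt "-0.016 0 -0.12 0 0 0 -1" --pt "-0.016 0 -0.2 0 0 0 -1"

```text
time: 7.3
eef_pos: [0.5157, 0.1341, 0.1632]
eef_rot: [[0.649, 0.761, -0.003], [0.761, -0.649, -0.002], [-0.003, -0.001, -1.0]]
force: [1.1, 0.8, 0.7]
grip_width: 0.002
```

arm_command --pt "0 0 -0.1 0 0 0 -1" --pt "0 0 -0.2 0 0 0 -1" --pt "-0.2 -0.1 -0.25 0 0 0 -1" --pt "-0.2 -0.1 -0.25 0 0 0 -1" --pt "-0.2 -0.1 -0.25 0 0 0 -1"

```text
time: 7.72
eef_pos: [0.4304, 0.097, 0.264]
eef_rot: [[0.65, 0.76, -0.002], [0.76, -0.65, 0.002], [-0.0, -0.002, -1.0]]
force: [-0.7, 0.9, -0.5]
grip_width: -0.001
```

```bash
python3 look.py 10
```

```text
t 7.717 p [0.4304 0.097  0.264 ] yaw 49.43 tilt [-0.0019  0.0015] F [-0.6775  0.9492 -0.5113] grip -0.001
```

View pics/top10.png

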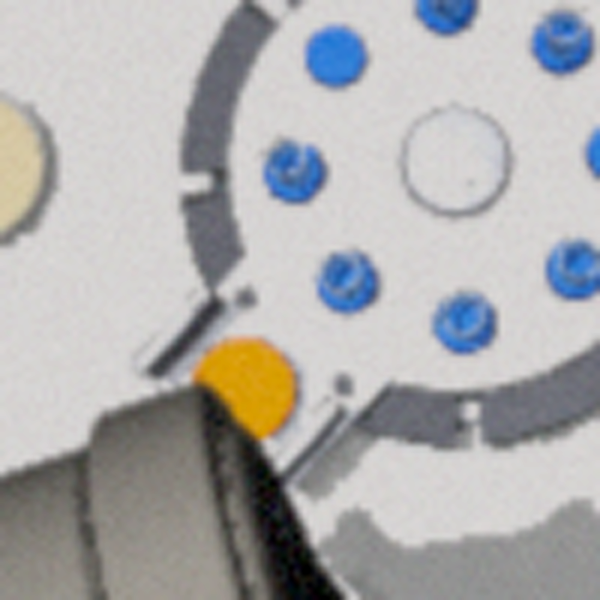

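View pics/scene10.png

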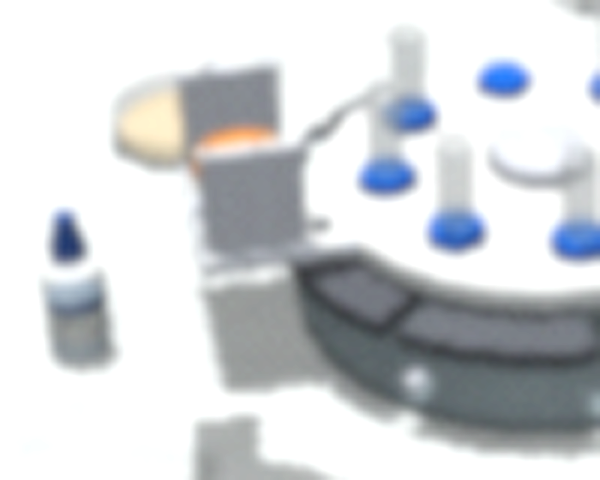

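```bash
python3 - <<'E'
from h import *
import cv2,h
h.AX=np.array([.604,.0515])
a=manip.get_image("scene");b=cv2.imread("pics/scene0.png");t=manip.get_image("top");t0=cv2.imread("pics/top0.png")
def crop(im,th):
    I=cv2.resize(im[195:245,175:245],None,fx=8,fy=8,interpolation=cv2.INTER_CUBIC)
    for z,col in((.08,(0,255,0)),(.073,(255,0,0))):
        P=[proj("scene",cyl(th,0,z)+.02*np.array([np.cos(q),np.sin(q),0])) for q in np.linspace(0,6.28,40)]
        P=np.array([[(u-175+.5)*8,(v+2-195+.5)*8] for u,v in P]).round().astype(int)
        cv2.polylines(I,[P],True,col,1)
    return I
cv2.imwrite("pics/cmp.png",np.hstack([crop(b,183)[:, :],])); cv2.imwrite("pics/cmp2.png",crop(a,138))
cv2.imwrite("pics/full.png",np.hstack([cv2.resize(a,(400,300)),cv2.resize(t,(400,300))]))
g=lambda r,c,A:A[r[0]:r[1],c[0]:c[1]]
cv2.imwrite("pics/bot.png",np.vstack([np.hstack([cv2.resize(g((200,290),(150,290),x),None,fx=2.8,fy=2.8) for x in(b,a)]),np.hstack([cv2.resize(g((140,250),(150,350),x),None,fx=1.96,fy=1.96) for x in(t0,t)])]))
E
```

```text
(no output)
```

View pics/cmp.png

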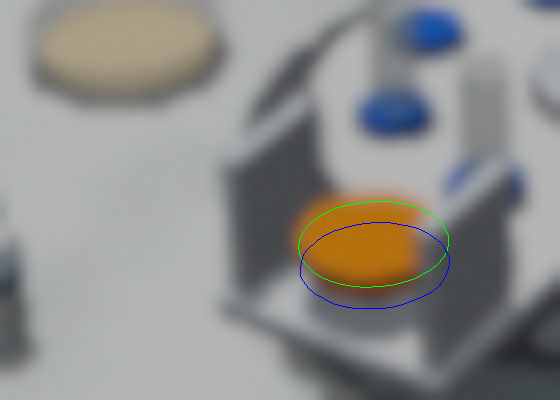

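View pics/cmp2.png

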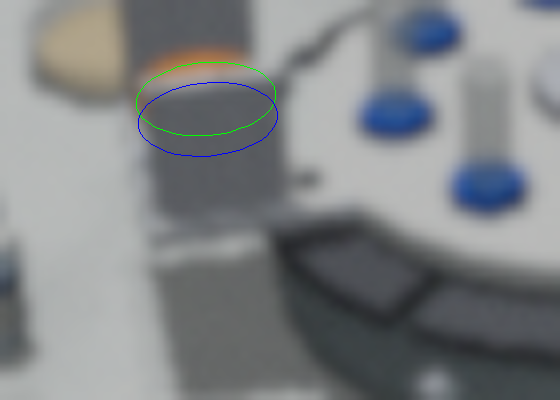

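View pics/bot.png

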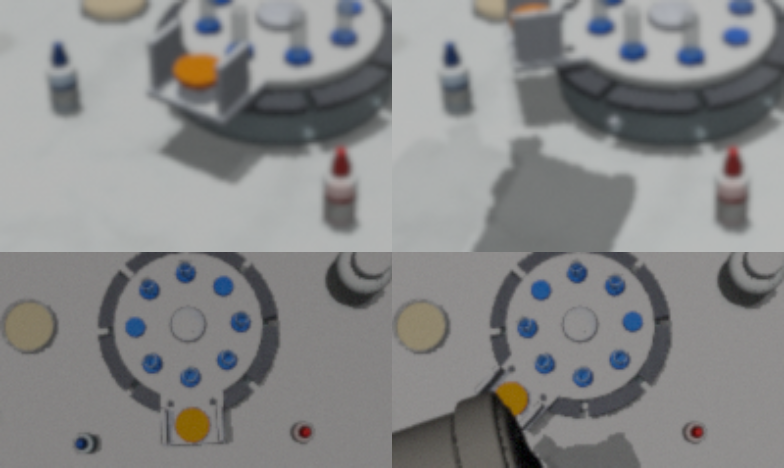

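arm_command --pt "0 0 0 0 0 0 -1" --pt "0 0 0 0 0 0 -1" --pt "0 0 0 0 0 0 -1"

```text
time: 8.17
eef_pos: [0.4352, 0.1003, 0.2628]
eef_rot: [[0.649, 0.761, -0.001], [0.761, -0.649, -0.001], [-0.001, 0.0, -1.0]]
force: [-0.8, -0.3, 0.6]
grip_width: -0.0
```

```bash
python3 -c "
from h import *
state();print(manip.finish_job())"
```

```text
t 8.167 p [0.4352 0.1003 0.2628] yaw 49.56 tilt [-0.0006 -0.0011] F [-0.7577 -0.3456  0.5822] grip -0.0
the job is handed in; nothing more can be done
None
```

I indexed the turntable one slot toward the blue-capped bottle and handed the job in at about 8.2 s.

- **Moves:** With the gripper shut I pressed the plunger about 11 mm down (7.1 N at the wrist). I moved it out of its slot while it was down; finger friction on the cap carried the table along with it. I then lifted to about 84 mm and pushed the lug's leading horn round until the plunger sprang up in the next slot. Finally I backed off the horn and lifted clear.
- **Table and plunger:** The top picture gives a turn of about 45.3°, and the sideways force fell away when the plunger sprang up. The outline drawn on the scene picture fits a cap at its raised height (about 80 mm), not 7 mm down. One horn hides most of the cap in that view.
- **Bystanders:** In the before and after pictures, the red bottle, the Petri dish and the part of the white bottle in view look unmoved. The blue bottle was checked in the scene picture only, because the arm covered it from above.
- **Disagreement:** The two cameras placed the plunger up to about 7 mm apart, so I used a compromise position. It made no difference to the result.
- **Not checked:** I did not push against the locked table to confirm the lock by force.

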